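# Show the canister's label through the caddy's flush shutter

### The job

Move the scraper off the white caddy and lay it flat and lengthwise in the empty half of the wooden rest tray, beside the spoon. Then press down on the caddy's flush blue shutter and drag it fully open, and with a fingertip through the hatch roll the steel canister inside until the red stripe of its label faces straight up, so that housemates can see what it holds. Leave the shutter open, and do not knock over or shift the other things on the island.

Things in the scene. Friction and masses are not known exactly. Their poses are not given: they have to be found in the camera images.
- caddy: Fixed matte white box, 142 (its x) x 266 (its y) x 120 high; origin at the centre of its underside, on the table. It stands left or right of the middle, turned up to 0.3 rad. In its top is a channel 104 wide (x -52..52) and 232 long (y -116..116), in which a blue shutter lies flush with the rim at height 120. The half y 0..116 of the channel has a floor 15 below the rim.
- hatch_mid (a point): Fixed point at the middle of the hatch, level with the caddy's rim (caddy x 0, y -58, z 120). The hatch is the half of the channel that the closed shutter covers: 104 along the caddy's x, y -116 to 0. Through it, once open, the steel canister inside is reached; its uppermost line is 20 below the rim.
- runner (a joint): Position of the flush blue shutter along the caddy's +y: 0 = closed, 0.105 = fully open (end stop). It starts 0 to 0.015. Drag resistance about 1.5 N; it stays where it is left. No handle: the top is plain and flat.
- shutter_mid (a point): Centre of the shutter's top face (panel 102 along the caddy's x, 110 along y, 8 thick). At joint 0 it is at x 0, y -58, z 120 in the caddy's frame. The panel sinks on springs when pressed: about 4 N to start, then 1.5 N per mm, at most 6 mm, and rises when let go. Shut fingertips that press it down about 4 mm and move along +y carry it with them.
- canister (a joint): Roll of the canister about its own axis, the caddy's +y: 0 = label stripe straight up; positive = label turned towards the caddy's +x (away from the robot). Starts 0.6 to 1.2; stops at -1.6 and 1.6. About 1 N of drag at its surface; stays where left. Dragging its top by d metres along the caddy's -x lowers this by d / 0.045.
- canister_mid (a point): Middle of the steel canister lying in the caddy, 90 in diameter, 214 long, its axis along the caddy's y at x 0, height 55 (uppermost line at height 100). It rests on sprung rollers: pressed down it sinks (about 3 N to start, then 2 N per mm, at most 6 mm) and rises when let go.
- label_mid (a point): Middle of the label, on the canister's surface (45 from its axis), at y -58 in the caddy's frame, below the middle of the hatch. The label is yellow, 88 long and about 37 wide round the canister, with a red stripe 4 wide along its middle parallel to the axis; the rest of the canister is bare steel.
- tray: Fixed dark wooden rest tray, 170 (its x) x 250 (its y), floor 4 thick, rim 12 high in all and 4 thick; origin at the centre of its underside, on the table. It stands on the other side of the middle from the caddy. The spoon lies along y in its +x half (far from the robot); the empty half is -x.
- scraper: Loose scraper, 180 long along its x, 80 to 170 g, flat underside; it starts lying on the caddy's top. Red handle x -90..32, 28 wide (its y), 20 high; orange blade x 28..90, 60 wide, 8 high. Origin at the underside below mid length, near its centre of mass and within the handle: grip it there across y.
- spoon: Loose wooden spoon 200 long, lying in the far (+x) half of the tray; leave it.
- mill: Loose dark wooden pepper mill, 50 in diameter, 150 high, standing in the gap between caddy and tray; origin under its centre. Leave it.
- bowl: Loose blue ceramic bowl, 120 across, 55 high, at the right; origin under its centre. Leave it.
- mug: Loose white mug, 80 across, 90 high, at the back; origin under its centre. Leave it.
- jar: Loose glass jar, 76 across, 110 high, at the left; origin under its centre. Leave it.
- oil: Loose green oil bottle, 64 across, 210 high, at the back; origin under its centre. Leave it.
- clasp_canister: Loose steel canister with a toggle clasp, 104 across, 138 high, at the back; origin under its centre. Leave it.
Things that resemble listed ones, but are neither listed nor needed, are in the scene too. What is meant by the scraper is not green or turquoise, and is the larger of those in its own colour.

How it is judged:
By the outcome, as a careful person would: the job done as asked, in the order asked, and still so for the second after the job is handed in, with the robot touching nothing.
It also fails if it takes over 69 s, if anything falls off the work surface, if the arm or the gripper's body presses on something with over 40 N, if the wrist force passes 120 N, or if a joint passes its speed limit or range.

### The arm

A 6-joint arm with a two-finger parallel gripper is mounted at the origin on the work surface. World frame = base frame: x ahead of the robot, y to its left, z up, the work surface at z = 0. Lengths are in mm, angles in rad, forces in N, time in s.
With the tool pointing down it reaches from about 300 to 775 mm from the base axis. Payload 14.6 kg.
Tool frame: the origin (TCP) lies midway between the tips of the shut fingers; the grasp point (between the pads) lies 19 mm behind it (manip.grip_depth is the distance from the TCP to the grasp point, in mm); x points along the fingers, y is the direction in which the jaws open and shut, and the axes are right-handed (so a half turn about x gives the same grasp; the last joint's range is limited). The gripper opens to 94 mm and grips with 3 to 60 N. Pads are 16 mm wide; open, the fingers measure 119 mm over their backs; the gripper's body (75 mm by 177 mm) begins 78 mm behind the grasp point.
Start: joints at [1.169, 0.3, 1.521, -0, 1.321, -0.067], TCP at [180.716, 519.452, 167.446] pointing down, gripper open.
Joint ranges: [-3.03, 3.03], [-0.79, 2.21], [0.23, 2.52], [-1.04, 4.18], [0, 3.07], [-2.55, 2.55]. Speed limits (rad/s): [2.22, 2.22, 2.57, 3.14, 3.14, 3.14].

### API

Orientations are given as [roll, pitch, yaw] about the fixed x, y, z axes, in that order (R = Rz(yaw) Ry(pitch) Rx(roll)).
In Python, from cell import readout, cams, ticket, manip gives the robot as it stands. The module is installed in compiled form; this text tells all that it offers.
- The arm moves only by the tool apply_moves, never from a script. Its argument "plan" is one flat list of numbers, 7 for each row, row after row: the turn, a rotation vector about the tool's x, y, z in rad, then the shift along the tool's x, y, z in m, then the opening in per cent of the stroke, from 0 (shut) to 100 (fully open). In form: [wx, wy, wz, x, y, z, fingers, wx, wy, wz, x, y, z, fingers, ...]. A call has 1 to 5 rows; each row shifts and turns the commanded pose from where the row before left it, along the tool's axes as they then stand; what a row does not reach is not made up. A row lasts 1/8 s, in which the tool goes at most 62.5 mm and 10.7 degrees, less where a joint would pass 70% of its speed; a pose out of reach is approached as far as the arm can. A call with a gripper value outside its range is refused whole. The fingers move at their own pace and stop on an object; "force" is the grip in N (left out, the last holds). Time passes only in rows, so rows that do not move let the fingers close. It gives the time, the measured TCP pose, the force and the opening at its end, in the units of the state.
- readout.read_state(): the state, without advancing time (a new reading comes with each control period).
- cams.camera(name): name is "scene" or "top"; returns a dict with "image" (420x560x3 uint8, red, green, blue), "fovy" (degrees; the focal length in pixels is half the picture's height over the tangent of half this angle, whatever the lens; pixels are square), "cx", "cy" (the principal point, pixels), "D" ([k1, k2, p1, p2, k3] as OpenCV has them; the pictures are not rectified), "position" and "orientation" of the camera in the world. Camera axes: x right, y down, z forward; pixel columns grow to the right and rows downward; lengths in mm; the calibration is good to about 2 mm. A picture is of the moment at which its call begins. There is no depth.
- ticket.sign_off(): hands the job in, once; it reports no verdict.
The state is a dict: "clock": time; "joints": joint angles; "qd": joint speeds; "effort": joint torques, N m; "eef_pos": TCP position; "eef_rot": TCP orientation; "wrist_force": force on the tool from outside, world axes, zero at the start; "moment": the same for the moment, N m; "finger_gap": finger opening in mm.
Only numpy, scipy, OpenCV 4.12 (cv2) and the standard library are available. Lean on these libraries where they do the work, as an engineer would, in place of code of your own. Each camera call takes 0.05 s, during which the arm holds its last target.

## Working session

There is one attempt and no reset: what is moved stays moved. The work goes in short steps, Python scripts to look and compute and a tool call to move; the robot and the scene stay as the last step left them, time stands still between calls to the robot, and variables do not carry over. Pictures are saved under pics/ and viewed, and the job is handed in when it is done.

Besides the shell and the picture viewer there is one more tool, called after ">>>" as a command line: name --argument value ..., lists and objects as JSON in quotes. apply_moves: Moves the arm, as the interface text tells. Its arguments: {"type":"object","properties":{"plan":{"type":"array","items":{"type":"number"}},"force":{"type":"number"}},"required":["plan"]}

```bash
mkdir -p pics; ls; python3 - <<'E'
from cell import readout, cams, ticket, manip
import cv2
print(readout.read_state())
for n in ("scene","top"):
    c=cams.camera(n); cv2.imwrite(f"pics/{n}0.png",c["image"][:,:,::-1])
    print({k:v for k,v in c.items() if k!="image"})
print(manip.grip_depth,[a for a in dir(manip) if a[0]!='_'])
E
```

```text
pics
{'clock': 0.0, 'joints': array([ 1.16939679e+00,  3.00455595e-01,  1.52158096e+00, -5.75166766e-06,
        1.32068547e+00, -6.65786856e-02]), 'qd': array([ 0.00015347,  0.00046544, -0.0002661 , -0.00056273, -0.00029532,
       -0.00023569]), 'effort': array([ 2.70893288e-04, -5.31813419e+01, -3.52739561e+01,  7.08399201e-02,
        2.43681780e-02, -1.29455289e-04]), 'eef_pos': array([180.60510221, 519.18187318, 166.89490726]), 'eef_rot': array([-1.63244216,  1.56966694, -1.96726158]), 'wrist_force': array([ 0.29814307,  0.5009356 , -0.63741319]), 'moment': array([-0.01926644,  0.01926215, -0.01503276]), 'finger_gap': 94.05751665112375}
{'fovy': 53.669655636021965, 'cx': 273.15960372540854, 'cy': 207.15835290660502, 'D': array([-0.02535337,  0.        ,  0.        ,  0.        ,  0.        ]), 'position': array([1424.22095556,  188.86730129, 1212.19860749]), 'orientation': array([-2.47070886,  0.00696883,  1.77002954])}
{'fovy': 45.054683070792194, 'cx': 274.8839990639752, 'cy': 198.71623290496285, 'D': array([-0.04241352,  0.        ,  0.        ,  0.        ,  0.        ]), 'position': array([ 299.91207673,  -10.25079833, 1527.48062609]), 'orientation': array([-2.97001461,  0.00834773, -1.5609033 ])}
18.8 ['Unreachable', 'grip_depth']
```

View pics/scene0.png

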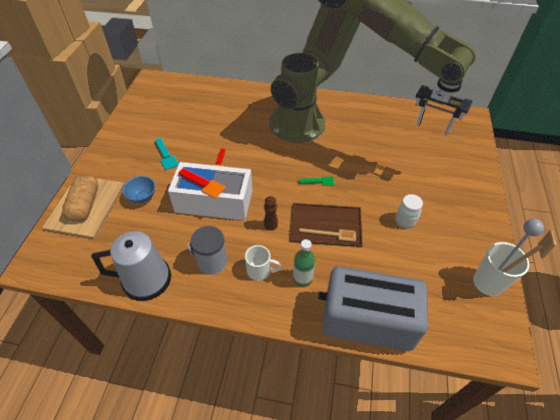

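View pics/top0.png

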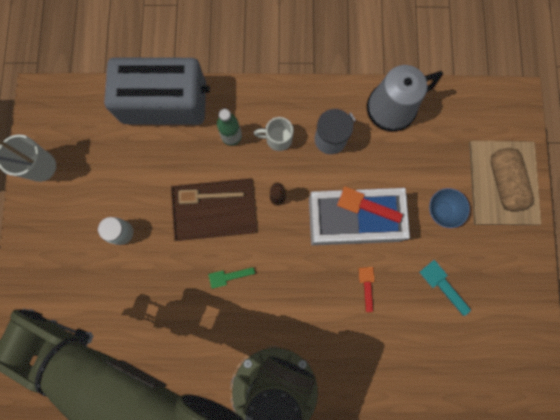

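The top view shows two red/orange scrapers. One lies on the white caddy at about (370,205). The other is a smaller one on the table at about (367,290). The green (232,277) and turquoise (445,288) ones are excluded. The one on the caddy fits: red, larger, and on the caddy. I'll confirm this in a crop and measure.

```bash
cat > h.py <<'E'
import numpy as np, cv2
from scipy.spatial.transform import Rotation as R
from cell import readout, cams
def cam(n):
    c=cams.camera(n); H,W=c["image"].shape[:2]
    f=H/2/np.tan(np.radians(c["fovy"])/2)
    c["K"]=np.array([[f,0,c["cx"]],[0,f,c["cy"]],[0,0,1]]); c["R"]=R.from_euler("xyz",c["orientation"]).as_matrix()
    c["hsv"]=cv2.cvtColor(c["image"],cv2.COLOR_RGB2HSV); return c
def ray(c,px):
    p=cv2.undistortPoints(np.float64(px).reshape(-1,1,2),c["K"],c["D"]).reshape(-1,2)
    return np.c_[p,np.ones(len(p))]@c["R"].T
def plane(c,px,z):
    d=ray(c,px); return c["position"]+d*((z-c["position"][2])/d[:,2])[:,None]
def proj(c,P):
    q=(np.atleast_2d(P)-c["position"])@c["R"]
    return cv2.projectPoints(q,np.zeros(3),np.zeros(3),c["K"],c["D"])[0].reshape(-1,2)
def blobs(m,amin=30):
    cs,_=cv2.findContours(m.astype(np.uint8),cv2.RETR_EXTERNAL,cv2.CHAIN_APPROX_NONE)
    return sorted([k for k in cs if cv2.contourArea(k)>amin],key=cv2.contourArea,reverse=True)
def crop(c,x0,y0,x1,y1,s,name):
    cv2.imwrite("pics/"+name,cv2.resize(c["image"][y0:y1,x0:x1,::-1],None,fx=s,fy=s,interpolation=cv2.INTER_CUBIC))
E
python3 - <<'E'
from h import *
t=cam("top"); s=cam("scene")
crop(t,300,170,440,320,4,"topcrop.png"); crop(s,150,130,270,230,6,"scenecrop.png")
def rect(c,k,z,tag):
    P=plane(c,k.reshape(-1,2),z)[:,:2]
    (cx,cy),(w,h),a=cv2.minAreaRect(P.astype(np.float32)); print(tag,np.round([cx,cy,w,h,a],1))
h=t["hsv"]; H,S,V=[h[...,i].astype(int) for i in range(3)]
red=((H<5)|(H>174))&(S>180)&(V>90); org=(H>=6)&(H<14)&(S>200)&(V>150)
wh=(S<40)&(V>140)
for nm,m,z in(("red",red,140),("org",org,128),("white",wh,120)):
    for k in blobs(m,60): 
        print(nm,k.reshape(-1,2).mean(0).round(),cv2.contourArea(k)); rect(t,k,z,nm)
E
```

```text
red [380. 210.] 237.0
red [ 510.6 -288.1  116.1   21.5   68.2]
red [368. 296.] 95.5
red [ 276.3 -250.    74.6   16.4    3.5]
white [360. 216.] 1354.0
white [ 500.7 -233.3  142.8  268.7    2.8]
white [109. 228.] 383.5
white [454.6 469.1  63.8  62.3  29.5]
white [394.  90.] 169.0
white [ 871.4 -339.3   53.    39.4   42.6]
white [287. 129.] 86.5
white [747.7 -28.4  69.7  30.4   2.8]
white [224. 114.] 62.0
white [792.3 154.9  26.6  28.1  62.9]
```

View pics/topcrop.png

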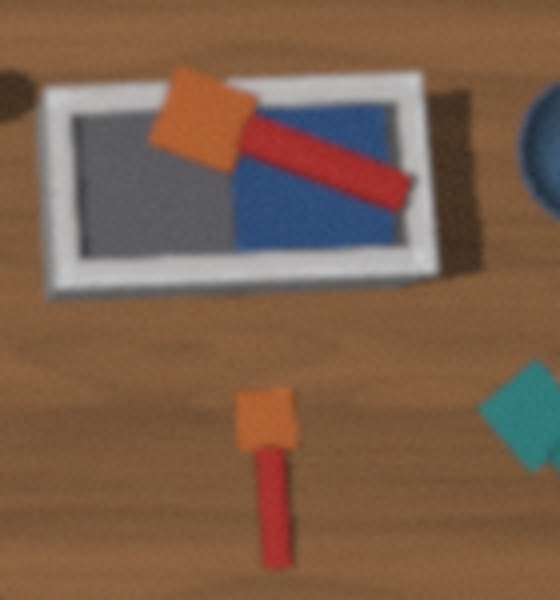

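View pics/scenecrop.png

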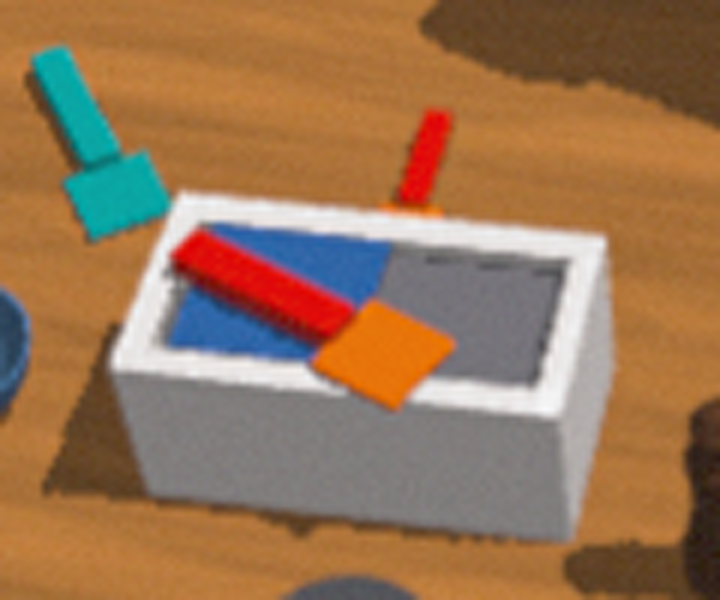

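The crop confirms it: the larger red/orange scraper lies across the caddy, with its handle over the blue shutter. Next I'll measure the scraper in both views, then the caddy, tray and neighbouring things.

```bash
python3 - <<'E'
from h import *
t=cam("top"); s=cam("scene")
def rect(P): 
    (cx,cy),(w,h),a=cv2.minAreaRect(P[:,:2].astype(np.float32))
    if w<h: w,h,a=h,w,a+90
    return np.round([cx,cy,w,h,(a+90)%180-90],1)
for nm,c,box in(("top",t,(310,180,412,250)),("scene",s,(165,155,260,225))):
    h=c["hsv"]; H,S,V=[h[...,i].astype(int) for i in range(3)]
    roi=np.zeros(H.shape,bool); roi[box[1]:box[3],box[0]:box[2]]=1
    m=roi&(S>130)&((H<15)|(H>170))&(V>100)
    red=m&((H<5)|(H>170)); org=m&(H>=7)&(H<14)
    blue=roi&(H>100)&(H<125)&(S>120)
    white=roi&(S<45)&(V>(150 if nm=="top" else 205))
    for n2,mm,z in(("handle",red,140),("blade",org,128),("shutter",blue,120),("rim",white,120)):
        k=blobs(mm,60)
        if k: print(nm,n2,rect(plane(c,k[0].reshape(-1,2),z)),len(k), cv2.approxPolyDP(k[0],4,True).reshape(-1,2).tolist() if n2=="rim" else "")
h=t["hsv"]; H,S,V=[h[...,i].astype(int) for i in range(3)]
for p in[(178,187),(172,240),(190,230),(240,220),(255,182),(150,200),(278,195),(190,197),(230,195)]: print(p,t["hsv"][p[1],p[0]],t["image"][p[1],p[0]])
crop(t,160,165,300,250,5,"traycrop.png")
E
```

```text
top handle [ 510.8 -289.5  118.4   29.5   69.7] 1 
top blade [ 551.8 -179.6  169.5   91.3  -89.5] 1 
top shutter [ 483.  -285.5  106.4   59.3   89. ] 2 
top rim [ 501.3 -233.7  267.7  142.7  -87.2] 1 [[404, 188], [358, 190], [400, 196], [403, 230], [320, 235], [316, 199], [339, 196], [340, 191], [312, 192], [313, 240], [408, 237]]
scene handle [ 514.7 -291.3  120.6   33.7   68.9] 1 
scene shutter [ 458.7 -278.5  110.8   42.5   68.9] 2 
scene rim [ 496.7 -235.   268.   143.9  -86.9] 1 [[169, 188], [204, 194], [174, 187], [183, 166], [246, 173], [240, 194], [219, 196], [243, 198], [250, 170], [180, 162]]
(178, 187) [  7 119  62] [62 40 33]
(172, 240) [ 13 130 131] [131  93  64]
(190, 230) [ 10 138  72] [72 46 33]
(240, 220) [  9 124  72] [72 47 37]
(255, 182) [ 14 136 120] [120  85  56]
(150, 200) [ 13 135 136] [136  96  64]
(278, 195) [  9 121  59] [59 39 31]
(190, 197) [ 13 132 133] [133  95  64]
(230, 195) [ 16 100 138] [138 113  84]
```

View pics/traycrop.png

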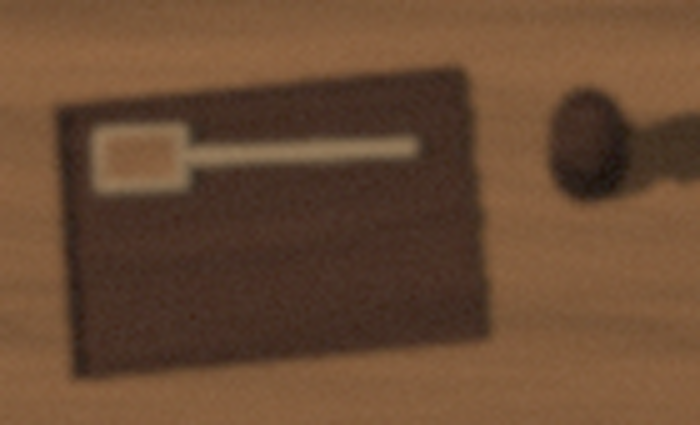

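```bash
python3 - <<'E'
from h import *
t=cam("top"); s=cam("scene")
tc=plane(t,[[171.6,186],[253,179],[257.6,232.6],[175,240.4]],12)
print("tray",tc.round(0)[:,:2].tolist(),"c",tc.mean(0).round(1),"sides",[round(float(np.linalg.norm(tc[i]-tc[i-1])),0) for i in range(4)])
e=(tc[0]+tc[3]-tc[1]-tc[2])[:2]; print("tray yaw(y axis)",np.arctan2(-e[0],e[1]))
print("spoon bowl corners",plane(t,[[178,189],[198,189],[198,204],[178,204]],15).round(0)[:,:2].tolist(), "spoon tip",plane(t,[[243,195]],12).round(0))
for nm,c,box in(("top",t,(310,180,412,250)),("scene",s,(165,155,260,225))):
    h=c["hsv"]; H,S,V=[h[...,i].astype(int) for i in range(3)]
    roi=np.zeros(H.shape,bool); roi[box[1]:box[3],box[0]:box[2]]=1
    m=roi&(S>170)&(H>=8)&(H<16)&(V>150)
    k=blobs(m,40)
    for kk in k: print(nm,"blade",cv2.minAreaRect(plane(c,kk.reshape(-1,2),128)[:,:2].astype(np.float32)))
print("mill top",plane(t,[[278,195]],150).round(), "mill scene",plane(s,[[271,201]],150).round(),"mill base",plane(s,[[271,227]],0).round())
print("jar top",plane(t,[[113,229]],110).round(),"oil cap top",plane(t,[[226,116]],210).round(),"mug",plane(t,[[281,130]],90).round(),"clasp",plane(t,[[334,127]],138).round(),"bowl",plane(t,[[451,207]],55).round())
st=readout.read_state(); M=R.from_euler("xyz",st["eef_rot"]).as_matrix(); print(M.round(3), np.arctan2(M[1,1],M[0,1]))
E
```

```text
tray [[599.0, 322.0], [623.0, 73.0], [459.0, 56.0], [433.0, 304.0]] c [528.4 188.5  12. ] sides [167.0, 250.0, 165.0, 249.0]
tray yaw(y axis) 0.09974724997353886
spoon bowl corners [[589.0, 301.0], [590.0, 240.0], [544.0, 238.0], [543.0, 299.0]] spoon tip [[573. 102.  12.]]
top blade ((543.1827392578125, -208.04257202148438), (58.02879333496094, 55.88014602661133), 68.27735900878906)
scene blade ((541.4948120117188, -209.0089569091797), (63.09846496582031, 58.84809112548828), 68.8150863647461)
scene blade ((486.7383117675781, -69.50470733642578), (112.60672760009766, 21.204307556152344), 12.635686874389648)
scene blade ((695.7413330078125, -301.875732421875), (43.477603912353516, 48.393707275390625), 20.626924514770508)
mill top [[549.  -5. 150.]] mill scene [[575.   3. 150.]] mill base [[573.   1.   0.]]
jar top [[454. 462. 110.]] oil cap top [[756. 138. 210.]] mug [[755. -12.  90.]] clasp [[ 750. -163.  138.]] bowl [[ 535. -515.   55.]]
[[-0.     0.329  0.944]
 [-0.     0.944 -0.329]
 [-1.    -0.    -0.   ]] 1.236011873319197
```

Measurements agree with the given sizes:

| Thing | Position (mm) | Yaw (rad) | Check |
|---|---|---|---|
| Caddy | (500,-234) | 0.05 | rim measures 268x143 |
| Scraper origin | (522,-263) | 1.207 | handle to blade centres 87.4, should be 88 |
| Tray | (528,188) | 0.10 | measures 250x166 |

I'll lift and swing along an arc at z≈200, above the mill.

>>> apply_moves --plan '[0.1,0,0,-0.035,0.002,0.055,58,0.1,0,0,0,0.002,0.055,58,0.1,0,0,0,0.002,0.055,58,0.1,0,0,0,0.002,0.055,58,0.1,0,0,0,0.002,0.055,58]' --force 25

```text
clock: 1.02
eef_pos: [419.2, 388.7, 200.9]
eef_rot: [-1.33, 1.571, -2.168]
wrist_force: [-0.3, 0.7, 0.2]
finger_gap: 54.9
```

>>> apply_moves --plan '[0.1,0,0,0,0.002,0.055,58,0.1,0,0,0,0.002,0.055,58,0.1,0,0,0,0.002,0.055,58,0.1,0,0,0,0.002,0.055,58,0.1,0,0,0,0.002,0.055,58]'

```text
clock: 1.65
eef_pos: [566.0, 159.2, 200.8]
eef_rot: [-1.765, 1.571, -3.103]
wrist_force: [0.5, -0.2, -0.7]
finger_gap: 55.0
```

>>> apply_moves --plan '[0.1,0,0,0,0.002,0.055,58,0.1,0,0,0,0.002,0.055,58,0.1,0,0,0,0.002,0.055,58,0.1,0,0,0,0.002,0.055,58,0.1,0,0,0,0.002,0.055,58]'

```text
clock: 2.28
eef_pos: [584.8, -112.7, 200.8]
eef_rot: [-1.834, 1.571, 2.611]
wrist_force: [1.6, 0.3, 0.2]
finger_gap: 54.4
```

```bash
cat >> h.py <<'E'
def rem(p,phi):
    st=readout.read_state(); M=R.from_euler("xyz",st["eef_rot"]).as_matrix()
    y=np.array([np.cos(phi),np.sin(phi),0]); x=np.array([0,0,-1.]); T=np.c_[x,y,np.cross(x,y)]
    print("clock",round(st["clock"],2),"pos",st["eef_pos"].round(1),"phi",round(float(np.arctan2(M[1,1],M[0,1])),3),"gap",round(st["finger_gap"],1),"F",st["wrist_force"].round(1))
    print("turn",R.from_matrix(M.T@T).as_rotvec().round(3),"shift now-axes",(M.T@(np.array(p)-st["eef_pos"])).round(1),"shift target-axes",(T.T@(np.array(p)-st["eef_pos"])).round(1))
E
python3 -c "
from h import *
rem([521.7,-263,180],-0.364)"
```

```text
clock 2.27 pos [ 584.8 -112.7  200.8] phi -0.267 gap 54.4 F [1.6 0.3 0.2]
turn [ 0.097 -0.     0.   ] shift now-axes [ 20.8 -21.2 161.7] shift target-axes [ 20.8  -5.5 163. ]
```

>>> apply_moves --plan '[0.097,0,0,0,-0.007,0.053,58,0,0,0,0,0,0.055,58,0,0,0,0.01,0,0.055,58,0,0,0,0.01,0,0,58,0,0,0,0,0,0,58]'

```text
clock: 2.9
eef_pos: [525.4, -262.6, 180.2]
eef_rot: [-1.862, 1.569, 2.489]
wrist_force: [-0.2, 0.0, 0.5]
finger_gap: 54.2
```

```bash
python3 -c "
from h import *
rem([521.7,-263,123.5],-0.364)
t=cam('top'); crop(t,300,150,440,270,5,'a1.png')
s=cam('scene'); crop(s,150,100,290,230,5,'a2.png')"
```

```text
clock 2.9 pos [ 525.4 -262.6  180.2] phi -0.361 gap 54.2 F [-0.2  0.   0.5]
turn [ 0.003 -0.     0.001] shift now-axes [56.7 -3.3  1.7] shift target-axes [56.7 -3.4  1.7]
```

View pics/a2.png

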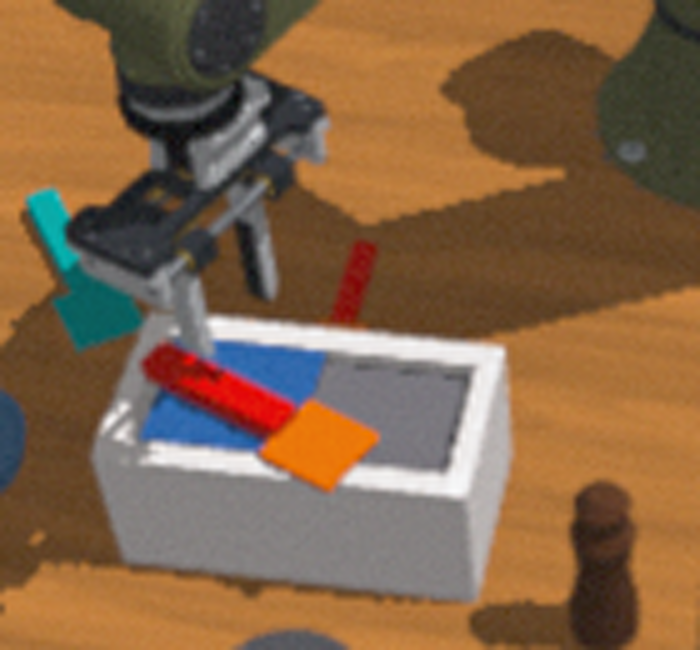

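The picture shows the open fingers above the handle, straddling it near mid length. I'll descend and grip.

>>> apply_moves --plan '[0,0,0,0.02,-0.003,0.002,58,0,0,0,0.02,0,0,58,0,0,0,0.016,0,0,58,0,0,0,0,0,0,10,0,0,0,0,0,0,10]'

```text
clock: 3.62
eef_pos: [522.6, -263.9, 125.8]
eef_rot: [1.403, 1.57, -0.528]
wrist_force: [0.4, 0.8, 0.4]
finger_gap: 38.1
```

>>> apply_moves --plan '[0,0,0,0,0,0,10,0,0,0,0,0,0,10]'

```text
clock: 3.88
eef_pos: [522.3, -264.0, 125.5]
eef_rot: [1.361, 1.57, -0.571]
wrist_force: [0.8, 0.1, -0.3]
finger_gap: 17.9
```

```bash
python3 -c "
from h import *
rem([521.7,-263,123.5],-0.364)
s=cam('scene'); crop(s,150,100,270,220,5,'a3.png')
t=cam('top'); crop(t,300,150,440,270,5,'a4.png')"
```

```text
clock 3.88 pos [ 522.3 -264.   125.5] phi -0.361 gap 17.9 F [ 0.8  0.1 -0.3]
turn [ 0.003  0.    -0.001] shift now-axes [ 2.  -0.9 -0.8] shift target-axes [ 2.  -0.9 -0.8]
```

View pics/a3.png

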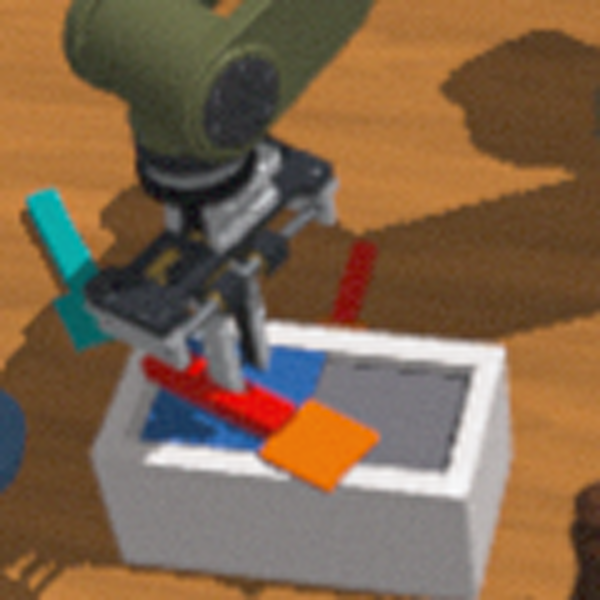

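View pics/a4.png

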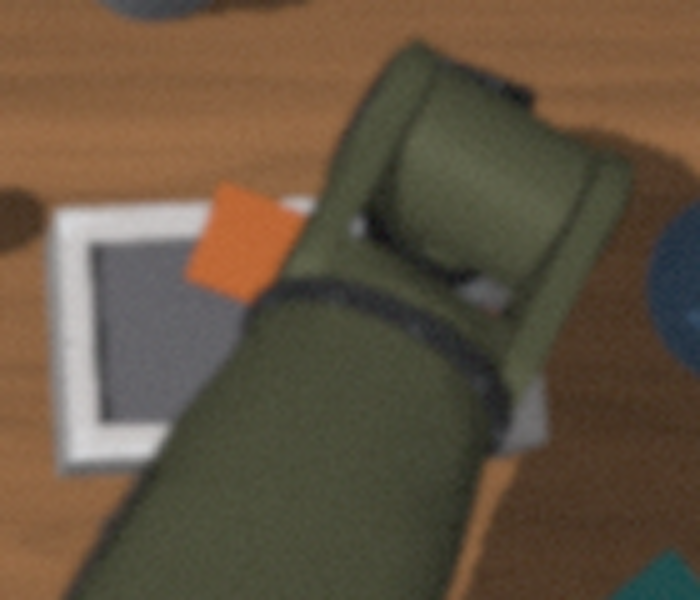

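The gap is 17.9 mm, narrower than the 28 mm handle, so the grasp isn't where I expected. I'll check the tip's height and the handle's height by comparing projections with the picture.

```bash
python3 -c "
from h import *
s=cam('scene')
f=lambda P:((proj(s,P)-[150,100])*5).round()
st=readout.read_state();p=st['eef_pos'];M=R.from_euler('xyz',st['eef_rot']).as_matrix()
for g in(-12,12): print('tip',g,f(p+M[:,1]*g), f(p+M[:,1]*g+[0,0,15]))
o=np.array([521.7,-263,0]);u=np.array([np.cos(1.207),np.sin(1.207),0]);v=np.array([-u[1],u[0],0])
for z in(120,140):print(z,[f(o+a*u+b*v+[0,0,z]).tolist()[0] for a,b in((-90,-14),(-90,14),(32,14),(32,-14))])
st=readout.read_state();print(st['finger_gap'])
crop(s,170,140,220,190,12,'a5.png')"
```

```text
tip -12 [[260. 403.]] [[257. 389.]]
tip 12 [[239. 425.]] [[235. 410.]]
120 [[141.0, 381.0], [166.0, 357.0], [300.0, 424.0], [275.0, 449.0]]
140 [[136.0, 362.0], [161.0, 338.0], [296.0, 405.0], [271.0, 430.0]]
9.767740418363884
```

View pics/a5.png

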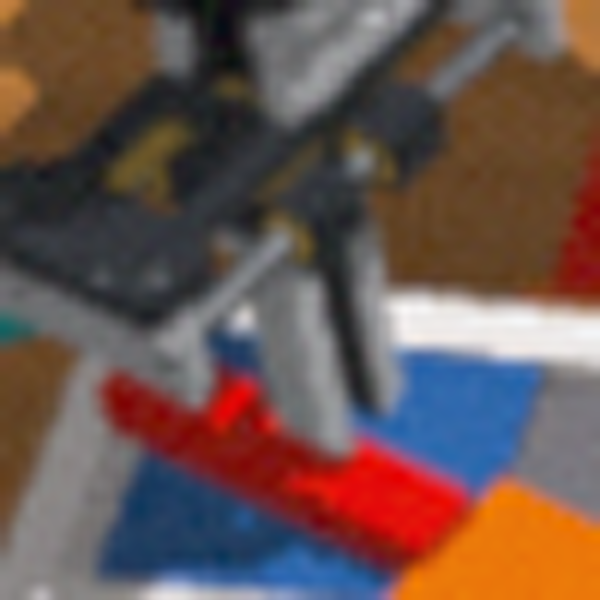

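```bash
python3 -c "
from h import *
s=cam('scene')
a=1.236;y=np.array([np.cos(a),np.sin(a),0])
p=np.array([180.6,519.2,166.9])
print('start pred',[proj(s,p+g*y+[0,0,dz]).round().tolist() for g in(-53,53) for dz in (0,20,35)])
im=cv2.imread('pics/scene0.png')[70:150,395:495]; cv2.imwrite('pics/s0.png',cv2.resize(im,None,fx=7,fy=7,interpolation=cv2.INTER_CUBIC))
st=readout.read_state(); print(st['finger_gap'],st['wrist_force'])
p=np.array([525.4,-262.6,180.2]);y=np.array([np.cos(.361),-np.sin(.361),0])
print('a2 pred',[(((proj(s,p+g*y+[0,0,dz])-[150,100])*5).round().tolist()) for g in(-33,33) for dz in (0,20,35)])
"
```

```text
start pred [[[415.0, 133.0]], [[416.0, 129.0]], [[417.0, 126.0]], [[443.0, 143.0]], [[445.0, 139.0]], [[446.0, 136.0]]]
9.559637080567128 [-0.71296106 -0.23356274 -0.02743215]
a2 pred [[[268.0, 334.0]], [[264.0, 313.0]], [[261.0, 298.0]], [[207.0, 394.0]], [[203.0, 374.0]], [[199.0, 358.0]]]
```

View pics/s0.png

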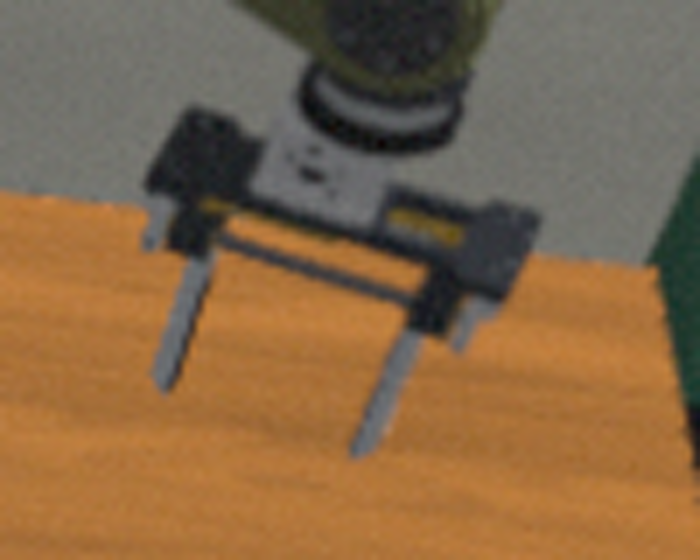

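The three pictures agree: the fingertips are about 35 mm above where the reported TCP puts them. In the last one the tips hang above the handle, and the fingers shut freely with no force. I'll reopen, descend partway, and check for contact in both image and force.

>>> apply_moves --plan '[0,0,0,0,0,0,58,0,0,0,0,0,0,58,0,0,0,0.005,0,0,58,0,0,0,0.005,0,0,58,0,0,0,0.004,0,0,58]'

```text
clock: 4.7
eef_pos: [522.0, -263.8, 110.4]
eef_rot: [-1.714, 1.57, 2.637]
wrist_force: [0.4, -0.5, -0.2]
finger_gap: 53.7
```

```bash
python3 -c "
from h import *
rem([521.7,-263,123.5],-0.364)
s=cam('scene'); crop(s,150,130,220,190,10,'a6.png')
st=readout.read_state();p=st['eef_pos'];M=R.from_euler('xyz',st['eef_rot']).as_matrix()
f=lambda P:((proj(s,P)-[150,130])*10).round().tolist()
for g in(-st['finger_gap']/2-6,st['finger_gap']/2+6): print('tip',g,[f(p+M[:,1]*g+[0,0,d]) for d in (0,20,30,40)])
"
```

```text
clock 4.7 pos [ 522.  -263.8  110.4] phi -0.361 gap 53.7 F [ 0.4 -0.5 -0.2]
turn [ 0.003 -0.     0.   ] shift now-axes [-13.1  -0.6  -0.7] shift target-axes [-13.1  -0.6  -0.7]
tip -33.175327663817356 [[[563.0, 496.0]], [[556.0, 458.0]], [[552.0, 439.0]], [[548.0, 420.0]]]
tip 33.175327663817356 [[[447.0, 616.0]], [[438.0, 578.0]], [[433.0, 559.0]], [[429.0, 540.0]]]
```

View pics/a6.png

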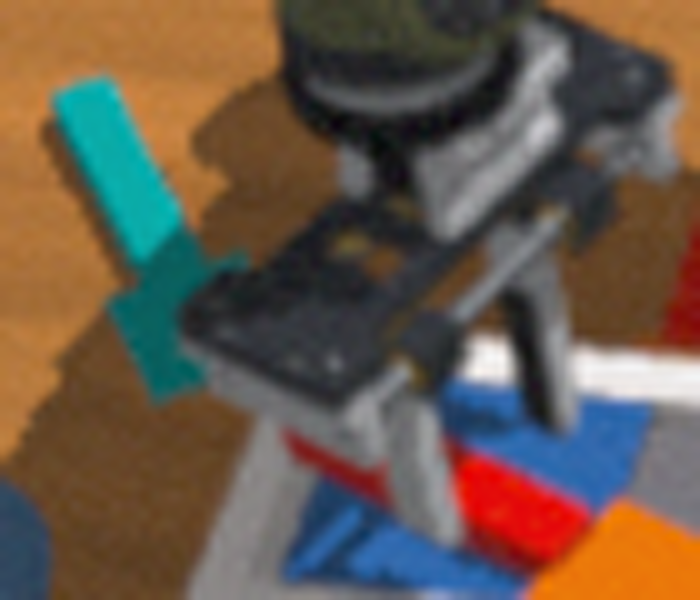

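Reported z is 110, below the shutter top, with no contact. The tips, at about (445,545) and (565,430) in the crop, fit an offset of about 37 mm, so they are really near z 147. I'll descend another 20 mm and grip.

>>> apply_moves --plan '[0,0,0,0.01,0,-0.001,58,0,0,0,0.006,0,0,58,0,0,0,0.004,0,0,58,0,0,0,0,0,0,15,0,0,0,0,0,0,15]'

```text
clock: 5.38
eef_pos: [522.6, -263.1, 91.2]
eef_rot: [1.434, 1.57, -0.498]
wrist_force: [0.1, 0.8, -1.2]
finger_gap: 37.9
```

>>> apply_moves --plan '[0,0,0,0,0,0,15,0,0,0,0,0,0,15]'

```text
clock: 5.62
eef_pos: [522.5, -263.1, 91.2]
eef_rot: [1.301, 1.57, -0.631]
wrist_force: [-0.7, -0.7, 0.8]
finger_gap: 28.2
```

```bash
python3 -c "
from h import *
rem([521.7,-263,90],-0.364)
s=cam('scene'); crop(s,150,130,220,190,10,'a7.png')
st=readout.read_state();p=st['eef_pos'];M=R.from_euler('xyz',st['eef_rot']).as_matrix()
f=lambda P:((proj(s,P)-[150,130])*10).round().tolist()
for g in(-st['finger_gap']/2-6,st['finger_gap']/2+6): print('tip',g,[f(p+M[:,1]*g+[0,0,d]) for d in (0,20,30,40)])
"
```

```text
clock 5.62 pos [ 522.5 -263.1   91.2] phi -0.361 gap 28.2 F [-0.7 -0.7  0.8]
turn [ 0.003  0.    -0.   ] shift now-axes [ 1.2 -0.8  0.3] shift target-axes [ 1.2 -0.8  0.3]
tip -19.78147861097816 [[[548.0, 557.0]], [[541.0, 519.0]], [[537.0, 501.0]], [[533.0, 482.0]]]
tip 19.78147861097816 [[[480.0, 628.0]], [[471.0, 591.0]], [[467.0, 572.0]], [[463.0, 553.0]]]
```

View pics/a7.png

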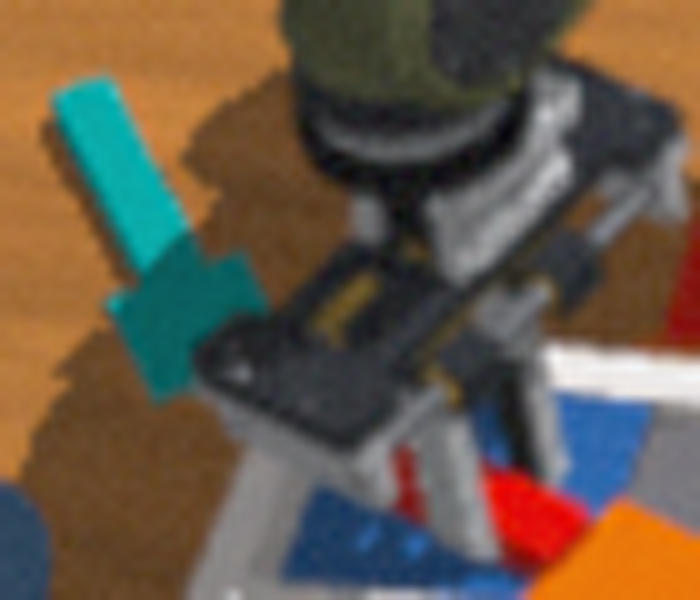

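The gap is 28.2 mm, so the handle is gripped. The scraper's underside (z 120) is then 28.8 above the reported z. Lifting now.

>>> apply_moves --plan '[0,0,0,-0.01,0,0,15,0,0,0,-0.03,0,0,15,0,0,0,-0.03,0,0,15]' --force 30

```text
clock: 6.05
eef_pos: [522.3, -262.9, 162.3]
eef_rot: [-1.786, 1.571, 2.565]
wrist_force: [0.2, -0.4, -0.2]
finger_gap: 27.6
```

```bash
python3 -c "
from h import *
rem([486.6,184.3,170],0.10)
s=cam('scene'); crop(s,130,90,270,210,5,'a8.png')
"
```

```text
clock 6.05 pos [ 522.3 -262.9  162.3] phi -0.361 gap 27.6 F [ 0.2 -0.4 -0.2]
turn [-0.461 -0.     0.   ] shift now-axes [  -7.6 -191.4 -405.8] shift target-axes [  -7.7    9.1 -448.5]
```

View pics/a8.png

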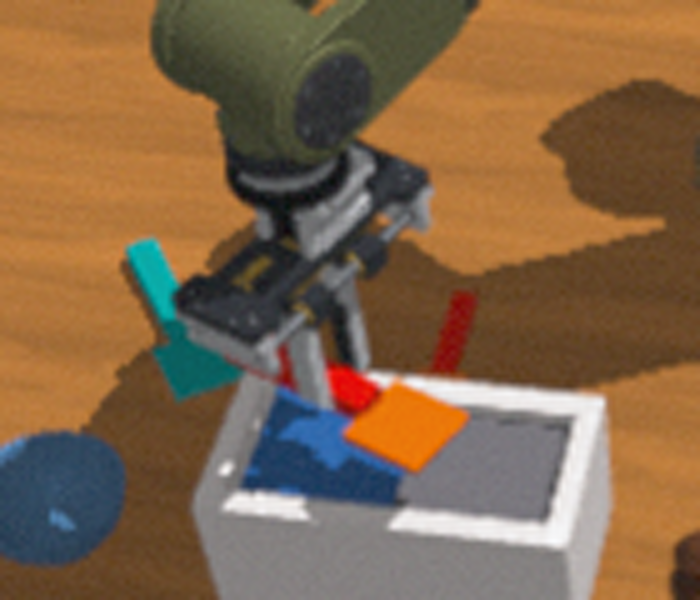

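>>> apply_moves --plan '[-0.115,0,0,-0.01,-0.016,-0.042,15,-0.115,0,0,0,-0.011,-0.044,15,-0.115,0,0,0,-0.006,-0.045,15,-0.115,0,0,0,-0.001,-0.045,15,0,0,0,0,-0.002,-0.05,15]'

```text
clock: 6.72
eef_pos: [514.9, -31.3, 170.9]
eef_rot: [1.644, 1.571, 0.173]
wrist_force: [0.2, -0.2, -2.1]
finger_gap: 27.5
```

>>> apply_moves --plan '[0,0,0,0,-0.002,-0.055,15,0,0,0,0,-0.002,-0.055,15,0,0,0,0,-0.002,-0.055,15,0,0,0,0,0,-0.045,15,0,0,0,0,0,0,15]'

```text
clock: 7.35
eef_pos: [487.7, 178.0, 170.8]
eef_rot: [-2.469, 1.571, 2.346]
wrist_force: [-0.1, -0.2, -1.8]
finger_gap: 27.6
```

```bash
python3 -c "
from h import *
rem([486.6,184.3,-22],0.10)
s=cam('scene'); crop(s,230,80,410,260,4,'a9.png')
t=cam('top'); crop(t,130,140,310,290,4,'a10.png')
"
```

```text
clock 7.35 pos [487.7 178.  170.8] phi 0.103 gap 27.6 F [-0.1 -0.2 -1.8]
turn [ 0.003 -0.     0.   ] shift now-axes [192.8  -0.4  -6.4] shift target-axes [192.8  -0.5  -6.4]
```

View pics/a9.png

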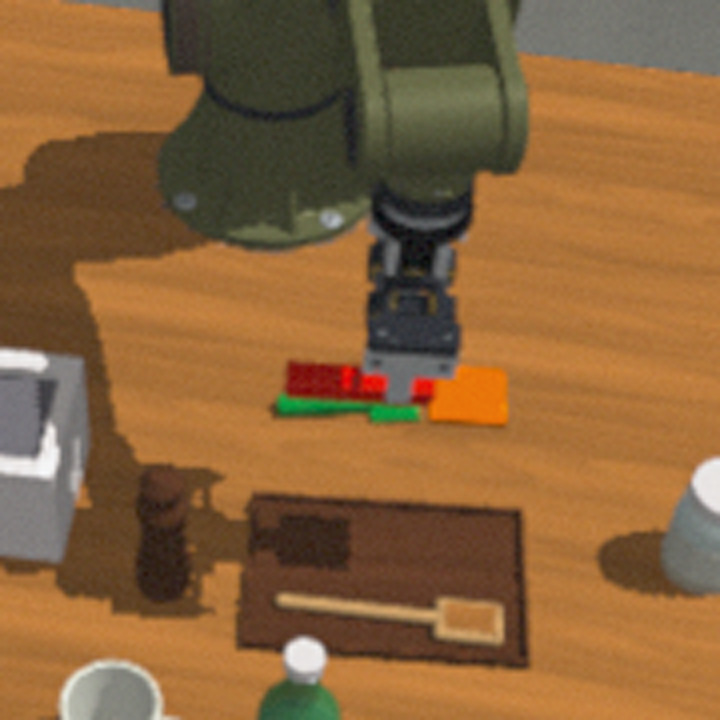

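View pics/a10.png

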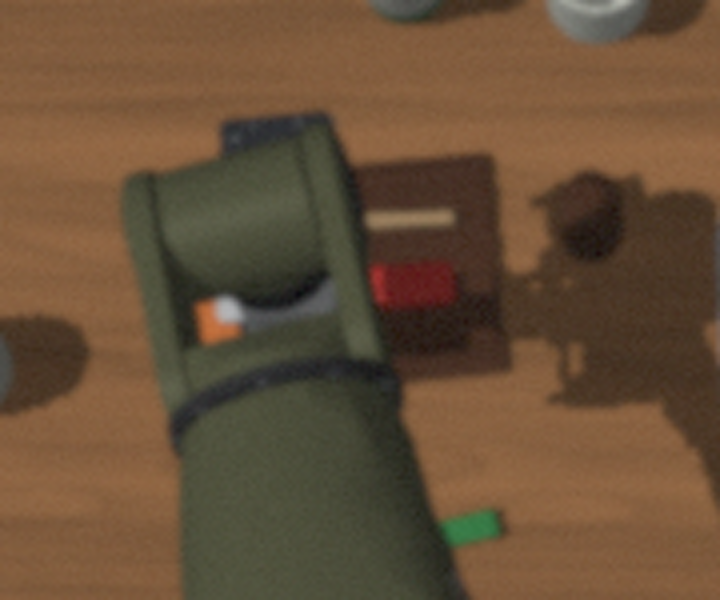

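```bash
python3 -c "
from h import *
s=cam('scene');t=cam('top')
b=plane(s,np.array([[430,365],[508,368],[505,425],[430,420]])/4+[230,80],207.6); print(b.round(),b.mean(0).round(1))
print('tail top view',plane(t,np.array([[457,262],[457,306]])/4+[130,140],219.6).round())
tc=plane(s,np.array([[252,497],[522,512],[527,665],[238,648]])/4+[230,80],12); print('tray scene',tc.round(),tc.mean(0).round(1))
u=np.array([np.cos(1.671),np.sin(1.671)]);o=np.array([487.7,178]);print('pred blade c',o+59*u,'tail',o-90*u)
rem([486.6,188,-22],0.10)
"
```

```text
[[454. 203. 208.]
 [445. 267. 208.]
 [508. 269. 208.]
 [515. 210. 208.]] [480.5 237.4 207.6]
tail top view [[508.  83. 220.]
 [479.  82. 220.]]
tray scene [[464.  62.  12.]
 [434. 309.  12.]
 [602. 325.  12.]
 [632.  78.  12.]] [533.  193.2  12. ]
pred blade c [481.79787185 236.70404486] tail [496.70324632  88.45145699]
clock 7.55 pos [488.5 174.8 171. ] phi 0.098 gap 27.8 F [-0.6  0.2 -1.9]
turn [-0.002  0.     0.   ] shift now-axes [193.   -0.6 -13.4] shift target-axes [193.   -0.6 -13.3]
```

The scraper hangs level over the empty half of the tray: blade centre measured (480,237), predicted (482,237). The tray centre is (530,190) averaged over both views. I'll lower it.

>>> apply_moves --plan '[0,0,0,0.04,0,-0.012,15,0,0,0,0.045,0,0,15,0,0,0,0.045,0,0,15,0,0,0,0.035,0,0,15,0,0,0,0,0,0,15]'

```text
clock: 8.18
eef_pos: [486.0, 186.2, 4.2]
eef_rot: [-1.363, 1.566, -2.836]
wrist_force: [0.7, 0.6, -0.7]
finger_gap: 27.3
```

```bash
python3 -c "
from h import *
rem([488.2,186,-24],0.10)
s=cam('scene'); crop(s,270,150,390,260,6,'b1.png')
rem([488.2,186,-24],0.10)
"
```

```text
clock 8.18 pos [486.  186.2   4.2] phi 0.097 gap 27.3 F [ 0.7  0.6 -0.7]
turn [-0.003  0.001  0.004] shift now-axes [28.2  2.3  0.4] shift target-axes [28.2  2.1  0.4]
clock 8.22 pos [487.2 186.8   6.1] phi 0.098 gap 28.0 F [ 0.1 -0.3 -0.4]
turn [-0.002  0.     0.001] shift now-axes [30.1  0.9  0.9] shift target-axes [30.1  0.9  0.9]
```

View pics/b1.png

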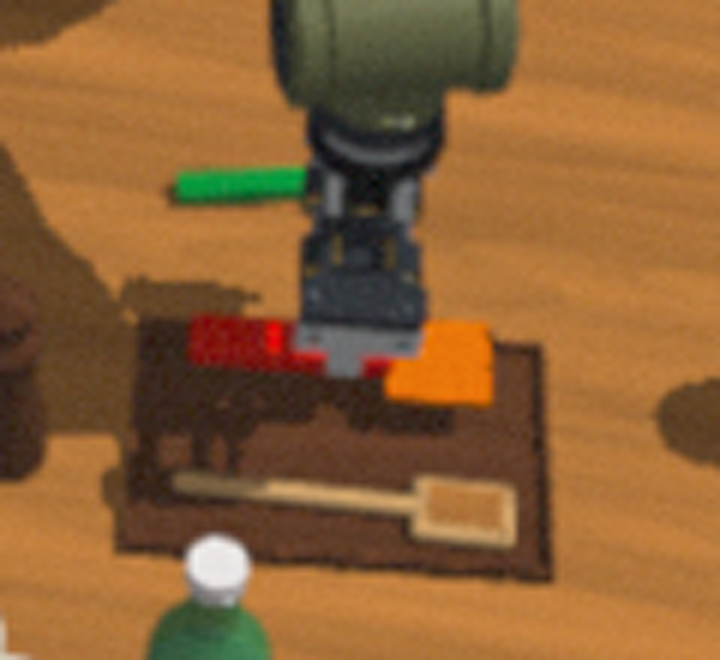

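The scraper is about 30 mm above the floor of the empty half, inside the rim and parallel to the spoon. I'll lower the rest in small steps.

>>> apply_moves --plan '[0,0,0,0.012,0.001,0,15,0,0,0,0.008,0,0,15,0,0,0,0.005,0,0,15,0,0,0,0.002,0,0,15,0,0,0,0,0,0,15]'

```text
clock: 8.85
eef_pos: [488.2, 187.7, -21.0]
eef_rot: [1.713, 1.571, 0.241]
wrist_force: [-0.9, 0.4, -1.1]
finger_gap: 28.1
```

>>> apply_moves --plan '[0,0,0,0.001,0,0,15,0,0,0,0.001,0,0,15,0,0,0,0,0,0,15]'

```text
clock: 9.22
eef_pos: [488.2, 187.7, -23.0]
eef_rot: [1.594, 1.571, 0.122]
wrist_force: [0.1, 0.0, -0.8]
finger_gap: 27.5
```

>>> apply_moves --plan '[0,0,0,0.001,0,0,15,0,0,0,0.001,0,0,15,0,0,0,0,0,0,15]'

```text
clock: 9.6
eef_pos: [488.2, 187.7, -24.8]
eef_rot: [1.391, 1.571, -0.081]
wrist_force: [-2.1, -0.5, 3.3]
finger_gap: 27.5
```

There is contact, 3.3 N upwards. I'll release to about 41 mm and rise.

>>> apply_moves --plan '[0,0,0,0,0,0,43,0,0,0,0,0,0,43,0,0,0,-0.01,0,0,43,0,0,0,-0.03,0,0,43,0,0,0,-0.05,0,0,43]'

```text
clock: 10.22
eef_pos: [487.4, 187.4, 65.6]
eef_rot: [-1.369, 1.568, -2.841]
wrist_force: [0.8, 1.1, -0.0]
finger_gap: 40.1
```

>>> apply_moves --plan '[0,0,0,-0.05,0,0,0,0,0,0,-0.05,0,0,0]'

```text
clock: 10.48
eef_pos: [487.9, 187.6, 167.5]
eef_rot: [1.755, 1.57, 0.283]
wrist_force: [0.6, -0.2, 0.1]
finger_gap: 23.4
```

```bash
python3 -c "
from h import *
# caddy frame goal: caddy (0,-58)
a=0.05;c=np.array([499.5,-234]);ex=np.array([np.cos(a),np.sin(a)]);ey=np.array([-ex[1],ex[0]])
g=c-58*ey;print('press pt',g)
rem([g[0],g[1],166],0.05)
s=cam('scene'); crop(s,270,150,390,260,6,'b2.png')
t=cam('top'); crop(t,150,150,440,270,2.7,'b3.png')
"
```

```text
press pt [ 502.39879182 -291.9275151 ]
clock 10.47 pos [487.9 187.6 167.5] phi 0.099 gap 23.4 F [ 0.6 -0.2  0.1]
turn [ 0.049 -0.    -0.001] shift now-axes [  1.4 -33.  478.6] shift target-axes [  1.5  -9.5 479.7]
```

View pics/b2.png

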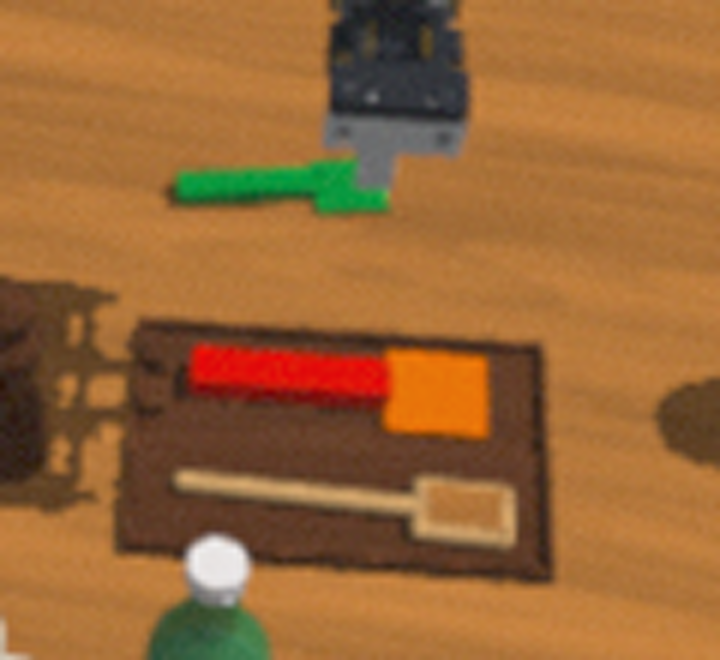

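View pics/b3.png

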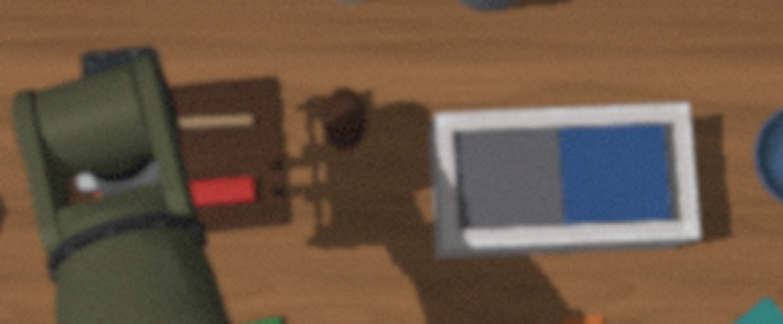

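The scraper lies flat and lengthwise in the empty half, beside the undisturbed spoon. The closed shutter is now unobstructed. I'll shut the fingers and go above the shutter middle, passing over the mill with tips at about z 203.

>>> apply_moves --plan '[0.049,0,0,0,-0.003,0.053,0,0,0,0,0,-0.001,0.054,0,0,0,0,0,-0.001,0.054,0,0,0,0,0,-0.001,0.054,0,0,0,0,0,-0.001,0.054,0]'

```text
clock: 11.2
eef_pos: [496.8, -83.0, 164.9]
eef_rot: [-2.179, 1.571, 2.584]
wrist_force: [0.9, -0.4, 0.4]
finger_gap: 0.8
```

>>> apply_moves --plan '[0,0,0,0,-0.001,0.054,0,0,0,0,0,-0.001,0.054,0,0,0,0,0,-0.001,0.054,0,0,0,0,0,-0.002,0.05,0,0,0,0,0,0,0,0]'

```text
clock: 11.82
eef_pos: [502.0, -295.8, 164.0]
eef_rot: [-1.999, 1.57, 2.76]
wrist_force: [-0.1, 0.4, -0.3]
finger_gap: 0.3
```

```bash
python3 -c "
from h import *
t=cv2.imread('pics/b3.png'); 
s=cam('scene'); crop(s,130,90,270,230,5,'b4.png')
H,S,V=[s['hsv'][...,i].astype(int) for i in range(3)]
rem([502.4,-292,120-30],0.05)
print([ (x,s['hsv'][177,x].tolist()) for x in range(176,250,6)])
"
```

```text
clock 11.88 pos [ 502.2 -294.   164.2] phi 0.048 gap 0.3 F [0.2 1.  0. ]
turn [-0.002 -0.001  0.001] shift now-axes [74.2  0.3 -2. ] shift target-axes [74.2  0.3 -2. ]
[(176, [0, 8, 136]), (182, [108, 153, 108]), (188, [107, 176, 172]), (194, [106, 184, 172]), (200, [107, 181, 175]), (206, [106, 192, 165]), (212, [108, 159, 170]), (218, [138, 10, 124]), (224, [137, 18, 127]), (230, [135, 16, 127]), (236, [135, 12, 126]), (242, [140, 14, 110]), (248, [0, 5, 225])]
```

View pics/b4.png

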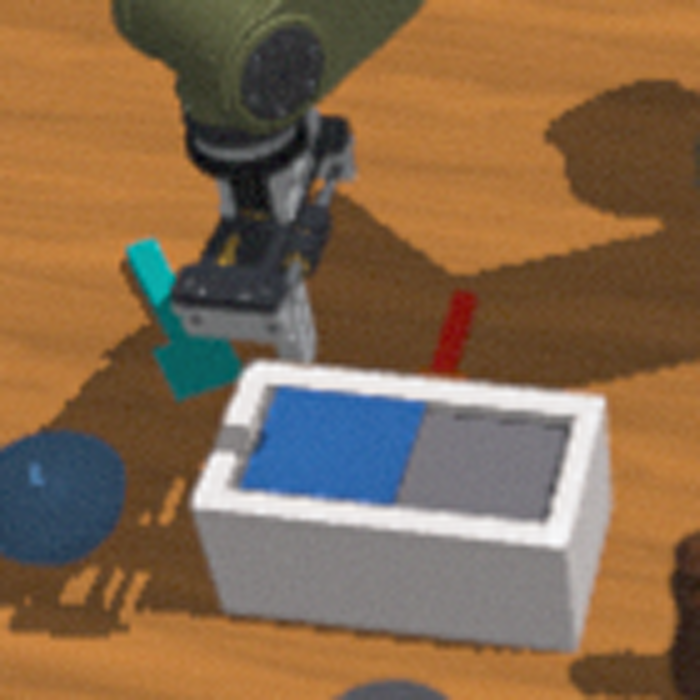

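>>> apply_moves --plan '[0,0,0,0.035,0,-0.002,0,0,0,0,0.025,0,0,0,0,0,0,0.01,0,0,0,0,0,0,0.003,0,0,0,0,0,0,0,0,0,0]'

```text
clock: 12.5
eef_pos: [503.1, -291.2, 92.8]
eef_rot: [0.943, 1.57, -0.577]
wrist_force: [0.2, -0.5, 0.1]
finger_gap: 0.6
```

>>> apply_moves --plan '[0,0,0,0.002,0,0,0,0,0,0,0.002,0,0,0,0,0,0,0.002,0,0,0,0,0,0,0,0,0,0]'

```text
clock: 13.0
eef_pos: [502.7, -291.2, 85.8]
eef_rot: [-2.22, 1.571, 2.542]
wrist_force: [-0.8, 0.5, 0.3]
finger_gap: 0.4
```

>>> apply_moves --plan '[0,0,0,0.002,0,0,0,0,0,0,0.001,0,0,0,0,0,0,0,0,0,0]'

```text
clock: 13.38
eef_pos: [502.7, -291.2, 82.9]
eef_rot: [-2.224, 1.571, 2.539]
wrist_force: [-0.2, -0.4, -0.2]
finger_gap: 0.6
```

>>> apply_moves --plan '[0,0,0,0.002,0,0,0,0,0,0,0.001,0,0,0,0,0,0,0,0,0,0]'

```text
clock: 13.75
eef_pos: [502.9, -291.3, 80.5]
eef_rot: [0.901, 1.57, -0.62]
wrist_force: [-2.4, 0.8, 5.5]
finger_gap: 0.7
```

Contact: 5.5 N at reported z 80.5, so the tip offset is about 38.5 mm. I'll press 3 mm more, then drag along caddy +y, which is tool -z.

>>> apply_moves --plan '[0,0,0,0.002,0,0,0,0,0,0,0.001,0,0,0,0,0,0,0,0,0,0]'

```text
clock: 14.12
eef_pos: [502.9, -291.5, 77.9]
eef_rot: [0.789, 1.57, -0.732]
wrist_force: [-3.2, 2.1, 10.0]
finger_gap: 0.4
```

>>> apply_moves --plan '[0,0,0,0.001,0,-0.006,0,0,0,0,0,0,-0.01,0,0,0,0,0,0,-0.012,0,0,0,0,0,0,-0.012,0,0,0,0,0,0,-0.01,0]'

```text
clock: 14.75
eef_pos: [500.5, -241.7, 77.2]
eef_rot: [0.616, 1.569, -0.905]
wrist_force: [-4.1, -1.9, 11.5]
finger_gap: 0.2
```

```bash
python3 -c "
from h import *
s=cam('scene'); crop(s,130,90,270,230,5,'b5.png')
rem([502.4,-292,120-30],0.05)
"
```

```text
clock 14.8 pos [ 500.5 -240.7   77.1] phi 0.05 gap 0.4 F [-4.1  1.1 11.4]
turn [ 0.     0.001 -0.001] shift now-axes [-12.8  -0.6  51.4] shift target-axes [-12.9  -0.6  51.3]
```

View pics/b5.png

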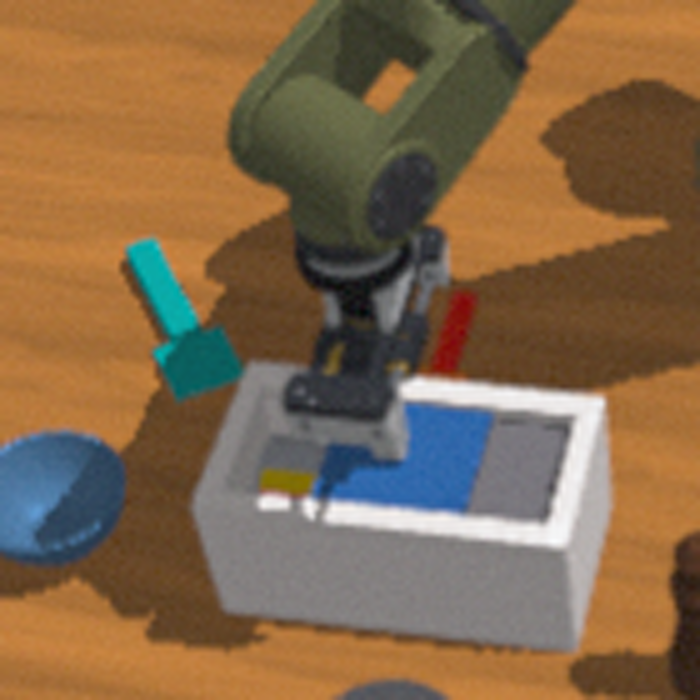

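The shutter follows: it is about half open and the yellow label shows at crop (287,483). I'll continue to the stop.

>>> apply_moves --plan '[0,0,0,0,0,-0.012,0,0,0,0,0,0,-0.012,0,0,0,0,0,0,-0.012,0,0,0,0,0,0,-0.01,0,0,0,0,0,0,-0.006,0]'

```text
clock: 15.42
eef_pos: [498.6, -190.5, 77.5]
eef_rot: [0.722, 1.566, -0.798]
wrist_force: [-0.1, -8.6, 9.7]
finger_gap: 0.5
```

>>> apply_moves --plan '[0,0,0,0,0,-0.004,0,0,0,0,0,0,-0.003,0,0,0,0,0,0,0,0]'

```text
clock: 15.8
eef_pos: [498.6, -183.7, 77.6]
eef_rot: [0.851, 1.566, -0.67]
wrist_force: [0.8, -5.7, 10.5]
finger_gap: 0.9
```

The reaction rose to about 6–9 N against the motion after about 100 mm, so it should be at the end stop. I'll lift and look.

>>> apply_moves --plan '[0,0,0,-0.005,0,0,0,0,0,0,-0.035,0,0,0,0,0,0,-0.04,0,-0.03,0,0,0,0,0,0,-0.05,0,0,0,0,0,0,-0.05,0]'

```text
clock: 16.42
eef_pos: [490.6, -51.3, 156.3]
eef_rot: [1.411, 1.57, -0.111]
wrist_force: [0.6, 0.4, 0.9]
finger_gap: 0.7
```

```bash
python3 -c "
from h import *
s=cam('scene'); crop(s,160,150,260,225,7,'b6.png')
t=cam('top'); crop(t,300,175,420,250,6,'b7.png')
rem([502.4,-292,120-30],0.05)
"
```

```text
clock 16.52 pos [490.5 -49.2 156.1] phi 0.054 gap 0.6 F [ 0.4 -0.3  0.4]
turn [ 0.004 -0.    -0.   ] shift now-axes [ 66.   -1.1 243.1] shift target-axes [ 6.610e+01 -2.000e-01  2.431e+02]
```

View pics/b6.png

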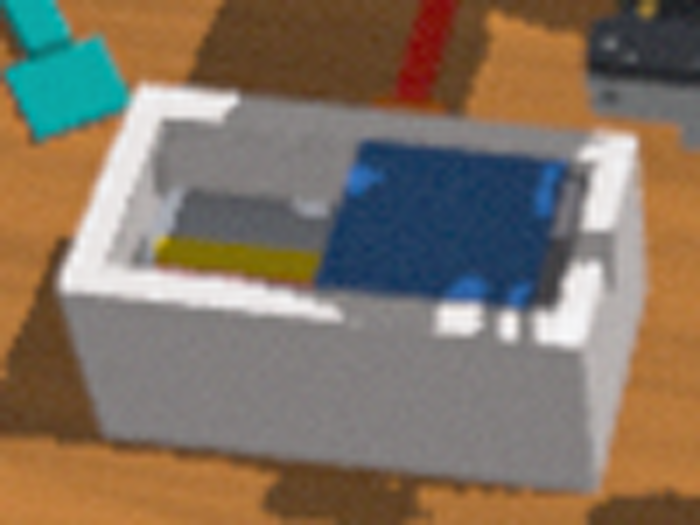

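View pics/b7.png

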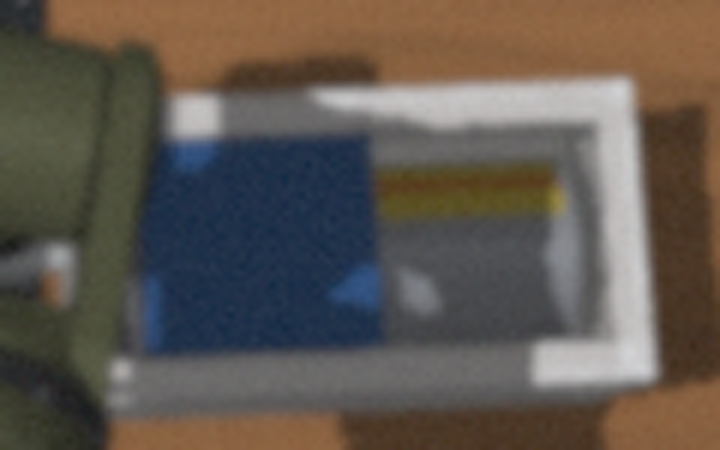

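```bash
cat >> h.py <<'E'
CA=0.05; CO=np.array([499.5,-234.0,0])
EX=np.array([np.cos(CA),np.sin(CA),0]);EY=np.array([-EX[1],EX[0],0])
def tocad(P): d=np.atleast_2d(P)-CO; return np.c_[d@EX,d@EY,d[:,2]]
def fromcad(x,y,z): return CO+x*EX+y*EY+np.array([0,0,z])
def cyl(c,px):   # ray with canister surface, returns roll angle (toward +x) and caddy y
    o=tocad(c["position"])[0]; out=[]
    for d in ray(c,px):
        v=np.array([d@EX,d@EY,d[2]]); a=v[0]**2+v[2]**2; b=2*(o[0]*v[0]+(o[2]-55)*v[2]); cc=o[0]**2+(o[2]-55)**2-45**2
        D=b*b-4*a*cc
        if D<0: out.append((np.nan,np.nan)); continue
        t=(-b-np.sqrt(D))/2/a; p=o+t*v; out.append((np.arctan2(p[0],p[2]-55),p[1]))
    return np.array(out)
E
python3 -c "
from h import *
s=cam('scene');t=cam('top')
T=lambda a:np.array(a)/6+[300,175]; S=lambda a:np.array(a)/7+[160,150]
print('shutter -y edge top',tocad(plane(t,T([[370,137],[383,348]]),120)).round(1).tolist())
print('shutter -y edge scene',tocad(plane(s,S([[362,142],[318,290]]),120)).round(1).tolist(),'+y edge',tocad(plane(s,S([[570,165],[543,302]]),120)).round(1).tolist())
print('rim outer corners top -y',tocad(plane(t,T([[632,78],[657,382]]),120)).round(1).tolist())
print('rim outer corners scene',tocad(plane(s,S([[138,85],[62,292],[583,345],[638,135]]),120)).round(1).tolist())
print('stripe top',cyl(t,T([[385,190],[465,187],[550,178]])).round(3).tolist())
print('yellow top lower edge',cyl(t,T([[385,215],[550,212]])).round(3).tolist(),'upper',cyl(t,T([[380,170],[555,163]])).round(3).tolist())
print('yellow scene upper edge',cyl(s,S([[165,235],[325,255]])).round(3).tolist(),'stripe?',cyl(s,S([[165,268],[310,282]])).round(3).tolist())
"
```

```text
shutter -y edge top [[48.4, -9.4, 120.0], [-51.2, -8.6, 120.0]]
shutter -y edge scene [[-48.2, -5.9, 120.0], [53.3, -3.4, 120.0]] +y edge [[-47.5, 103.9, 120.0], [45.0, 108.8, 120.0]]
rim outer corners top -y [[71.5, -135.2, 120.0], [-72.4, -134.8, 120.0]]
rim outer corners scene [[-71.8, -133.1, 120.0], [72.7, -129.2, 120.0], [69.3, 133.7, 120.0], [-73.3, 134.7, 120.0]]
stripe top [[0.651, -19.809], [0.647, -58.209], [0.734, -99.89]]
yellow top lower edge [[0.322, -17.751], [0.277, -96.306]] upper [[1.058, -20.491], [1.051, -105.462]]
yellow scene upper edge [[0.244, -98.155], [0.274, -13.207]] stripe? [[0.633, -94.911], [0.609, -18.498]]
```

The shutter is fully open: its -y edge is at caddy y ≈ -7 averaged over both views, and the end stop would put it at -8. The stripe is at roll ≈ 0.67, from the stripe itself, the label's edges and both views, so I need about 30 mm of drag along caddy -x. I'll go above (15,-58).

```bash
python3 -c "
from h import *
print(fromcad(15,-58,0)); p=fromcad(15,-58,64); rem(p,CA)"
```

```text
[ 517.38004572 -291.17782756    0.        ]
clock 16.62 pos [490.8 -52.2 156. ] phi 0.052 gap 0.4 F [ 0.3 -0.6 -0. ]
turn [ 0.002  0.    -0.   ] shift now-axes [ 92.1  14.2 240. ] shift target-axes [ 92.   14.6 240. ]
```

>>> apply_moves --plan '[0,0,0,0,0.004,0.055,0,0,0,0,0,0.004,0.055,0,0,0,0,0,0.004,0.055,0,0,0,0,0,0.002,0.055,0,0,0,0,0,0.001,0.02,0]'

```text
clock: 17.25
eef_pos: [516.8, -295.3, 155.2]
eef_rot: [-1.863, 1.57, 2.896]
wrist_force: [-0.2, 0.7, 0.5]
finger_gap: 0.3
```

>>> apply_moves --plan '[0,0,0,0.03,0,0,0,0,0,0,0.035,0,0,0,0,0,0,0.015,0,0,0,0,0,0,0.006,0,0,0,0,0,0,0,0,0,0]'

```text
clock: 17.88
eef_pos: [518.1, -291.7, 70.7]
eef_rot: [0.9, 1.57, -0.621]
wrist_force: [-0.1, -0.3, 0.4]
finger_gap: 0.7
```

```bash
python3 -c "
from h import *
p=fromcad(15,-58,62); rem(p,CA)
s=cam('scene'); crop(s,150,110,250,225,6,'c1.png')"
```

```text
clock 17.88 pos [ 518.1 -291.7   70.7] phi 0.05 gap 0.7 F [-0.1 -0.3  0.4]
turn [ 0.     0.001 -0.001] shift now-axes [ 8.7 -0.7 -0.5] shift target-axes [ 8.7 -0.7 -0.5]
```

View pics/c1.png

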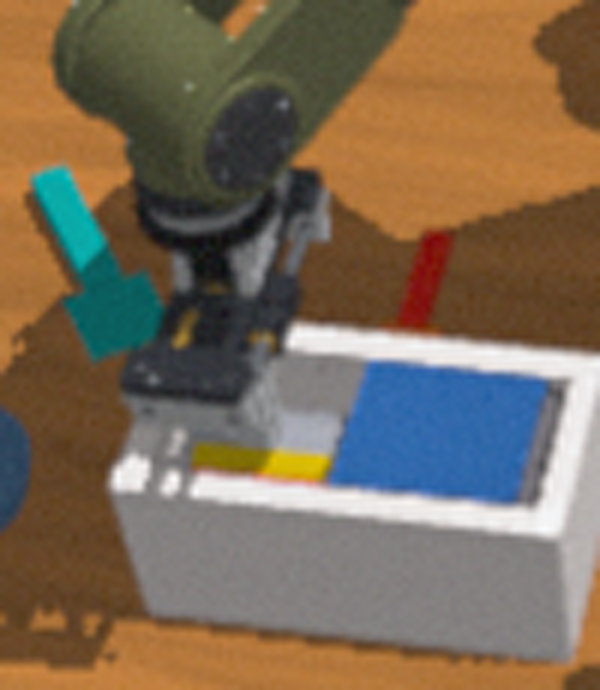

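The closed fingertip is inside the hatch, above the canister. I'll ease down to contact, expected near reported z 61.5.

>>> apply_moves --plan '[0,0,0,0.004,-0.001,0,0,0,0,0,0.003,0,0,0,0,0,0,0.002,0,0,0,0,0,0,0,0,0,0]'

```text
clock: 18.42
eef_pos: [516.8, -291.6, 61.0]
eef_rot: [0.908, 1.571, -0.612]
wrist_force: [-0.2, -1.1, -0.4]
finger_gap: 0.5
```

>>> apply_moves --plan '[0,0,0,0.001,0,0,0,0,0,0,0.001,0,0,0,0,0,0,0,0,0,0]'

```text
clock: 18.8
eef_pos: [517.1, -291.7, 59.4]
eef_rot: [1.048, 1.57, -0.473]
wrist_force: [1.1, 0.4, 5.6]
finger_gap: 0.6
```

>>> apply_moves --plan '[0,0,0,0.001,-0.003,0,0,0,0,0,0,-0.006,0,0,0,0,0,0,-0.006,0,0,0,0,0,0,-0.006,0,0,0,0,0,0,0,0,0]'

```text
clock: 19.42
eef_pos: [495.9, -292.8, 58.9]
eef_rot: [0.933, 1.57, -0.588]
wrist_force: [-1.9, 1.0, 8.9]
finger_gap: 0.3
```

```bash
python3 -c "
from h import *
p=fromcad(15,-58,62); rem(p,CA)
s=cam('scene'); crop(s,150,110,250,225,6,'c2.png')"
```

```text
clock 19.43 pos [ 495.9 -292.8   58.9] phi 0.05 gap 0.3 F [-1.9  1.   8.9]
turn [-0.     0.001 -0.001] shift now-axes [-3.1 21.5 -0.6] shift target-axes [-3.1 21.5 -0.6]
```

View pics/c2.png

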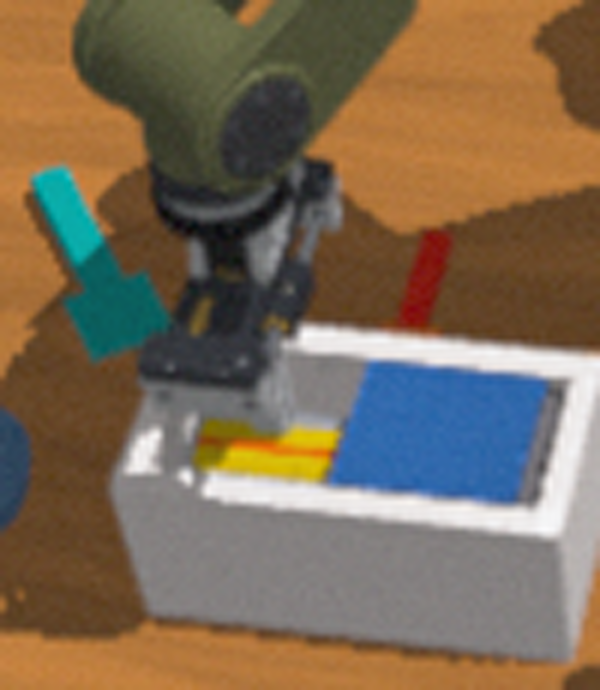

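```bash
python3 -c "
from h import *
s=cam('scene')
C=lambda a:np.array(a)/6+[150,110]
print('stripe',cyl(s,C([[205,440],[310,449]])).round(3).tolist(),'upper',cyl(s,C([[325,425]])).round(3),'lower',cyl(s,C([[200,468],[330,479]])).round(3).tolist())
"
```

```text
stripe [[0.217, -96.23], [0.179, -31.703]] upper [[ -0.296 -28.103]] lower [[0.612, -95.917], [0.567, -16.133]]
```

The label has turned and the stripe reads 0.2, as a 21 mm drag predicts. 9 mm more.

>>> apply_moves --plan '[0,0,0,0,-0.005,0,0,0,0,0,0,-0.004,0,0,0,0,0,0,0,0,0,0,0,0,-0.004,0,0,0,0,0,0,-0.04,0,0,0]'

```text
clock: 20.15
eef_pos: [485.6, -292.2, 100.2]
eef_rot: [-2.233, 1.566, 2.529]
wrist_force: [0.3, 0.0, 0.9]
finger_gap: 0.8
```

>>> apply_moves --plan '[0,0,0,-0.05,0,0,0,0,0,0,0,0,-0.05,0,0,0,0,0,0,-0.055,0,0,0,0,0,0,-0.055,0,0,0,0,0,0,-0.055,0]'

```text
clock: 20.78
eef_pos: [475.7, -76.6, 152.0]
eef_rot: [2.187, 1.571, 0.666]
wrist_force: [-0.3, 0.1, 0.6]
finger_gap: 0.7
```

>>> apply_moves --plan '[0,0,0,0,0,-0.055,0,0,0,0,0,0,-0.02,0]'

```text
clock: 21.02
eef_pos: [471.9, -1.0, 152.1]
eef_rot: [2.678, 1.571, 1.16]
wrist_force: [-0.1, -0.7, 0.2]
finger_gap: 0.7
```

```bash
python3 -c "
from h import *
s=cam('scene'); crop(s,160,150,260,225,7,'c3.png')
t=cam('top'); crop(t,300,175,420,250,6,'c4.png')
cv2.imwrite('pics/c5.png',t['image'][:,:,::-1])
rem([502.4,-292,120-30],0.05)
"
```

```text
clock 21.12 pos [472.1  -1.8 152.1] phi 0.053 gap 0.1 F [-0.7 -0.2  1. ]
turn [ 0.003 -0.    -0.   ] shift now-axes [ 62.   15.  291.4] shift target-axes [ 62.1  15.7 291.4]
```

View pics/c3.png

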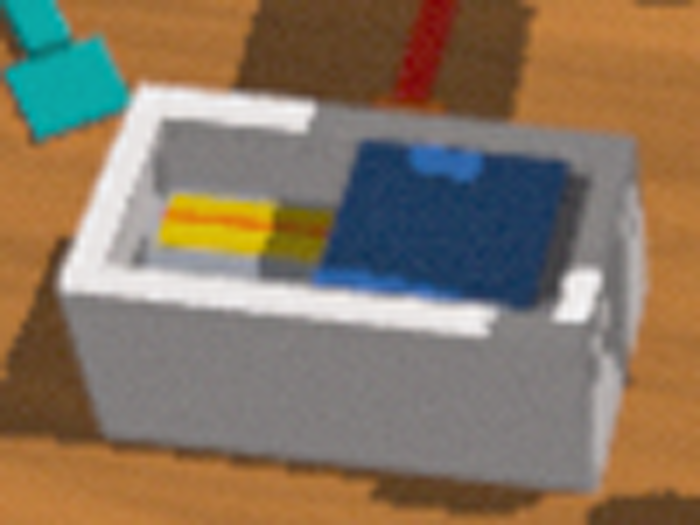

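View pics/c4.png

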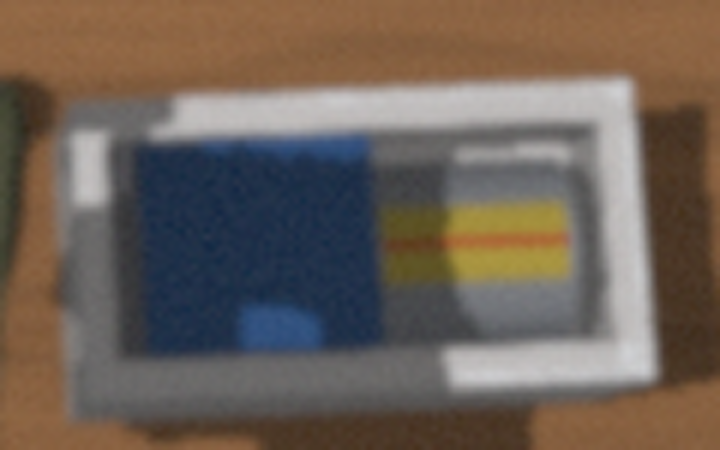

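```bash
python3 -c "
import h
from h import *
def run(c,box,name,cox,vt):
    H,S,V=[c['hsv'][...,i].astype(int) for i in range(3)]
    roi=np.zeros(H.shape,bool); roi[box[1]:box[3],box[0]:box[2]]=1
    lab=roi&(S>110)&(H<33)
    xs=np.where(lab.sum(0)>5)[0]
    im=c['image'].astype(int)
    st=[];mid=[]
    for x in xs[2:-2]:
        r=np.where(lab[:,x])[0]; w=(im[r,x,0]-im[r,x,1]).clip(0)  # redness; yellow ~0-ish
        w=np.maximum(w-np.median(w),0)
        if w.sum()>0: st.append((x,(w*r).sum()/w.sum()))
        mid.append((x,(r[0]-.0+r[-1])/2))
    st=np.array(st);mid=np.array(mid);fs=np.polyfit(*st.T,1);ex=np.array([xs[3],xs[-4]]);pp=np.c_[ex,np.polyval(fs,ex)]
    print(name,'stripe px',pp.round(1).tolist())
    for co in cox:
        h.CO=np.array([co,-234.,0]); print(co,cyl(c,pp).round(3).tolist(),'mid',cyl(c,mid)[:,0].mean().round(3))
    # rim centre along caddy x at y=-58 from this view
t=cam('top');s=cam('scene')
run(t,(362,198,398,228),'top',(499.5,501),0)
run(s,(180,176,210,190),'scene',(497,499.5),0)
h.CO=np.array([499.5,-234.,0])
T=lambda a:np.array(a)/6+[300,175]
print('rim x edges top at hatch',tocad(plane(t,T([[470,86],[480,388],[470,131],[480,343]]),120)).round(1).tolist())
S_=lambda a:np.array(a)/7+[160,150]
print('rim scene',tocad(plane(s,S_([[250,98],[200,303],[240,125],[220,283]]),120)).round(1).tolist())
"
```

```text
top stripe px [[368.0, 215.2], [390.0, 214.4]]
499.5 [[0.018, -27.372], [0.01, -90.223]] mid 0.002
501 [[-0.016, -27.297], [-0.023, -90.15]] mid -0.032
scene stripe px [[187.0, 180.4], [202.0, 182.1]]
497 [[-0.044, -89.676], [-0.042, -33.742]] mid 0.047
499.5 [[-0.104, -89.633], [-0.101, -33.688]] mid -0.007
rim x edges top at hatch [[70.8, -58.3, 120.0], [-71.7, -52.3, 120.0], [49.3, -56.6, 120.0], [-50.8, -53.9, 120.0]]
rim scene [[-70.8, -71.9, 120.0], [69.9, -59.2, 120.0], [-51.0, -71.9, 120.0], [55.8, -52.9, 120.0]]
```

```bash
python3 -c "
import h
from h import *
s=cam('scene');t=cam('top')
def pt(r,y): return fromcad(45*np.sin(r),y,55+45*np.cos(r))
for co in(499.5,):
  for r in(-.1,0,.1):
    print(r,'scene',[(((proj(s,pt(r+d,-80))-[160,150])*7)[0]).round(0).tolist() for d in(-.41,0,.41)],'top',[(((proj(t,pt(r+d,-80))-[300,175])*6)[0]).round(0).tolist() for d in(-.41,0,.41)])
crop(s,178,168,212,194,20,'d1.png'); crop(t,360,192,400,232,14,'d2.png')
"
```

```text
-0.1 scene [[218.0, 198.0], [207.0, 215.0], [198.0, 244.0]] top [[520.0, 286.0], [519.0, 248.0], [515.0, 211.0]]
0 scene [[215.0, 201.0], [204.0, 221.0], [196.0, 252.0]] top [[520.0, 277.0], [519.0, 239.0], [514.0, 202.0]]
0.1 scene [[212.0, 205.0], [202.0, 228.0], [195.0, 261.0]] top [[520.0, 268.0], [518.0, 229.0], [513.0, 195.0]]
```

View pics/d1.png

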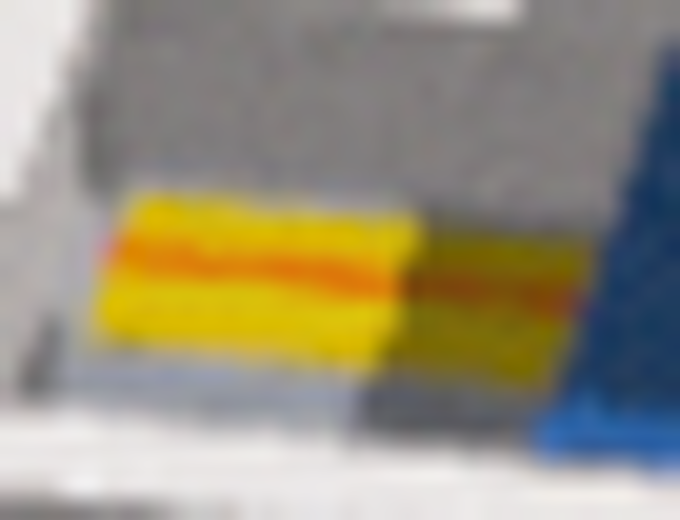

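View pics/d2.png

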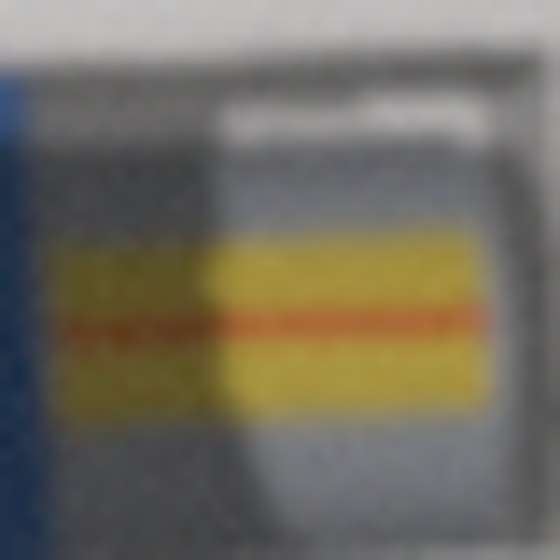

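View pics/c5.png

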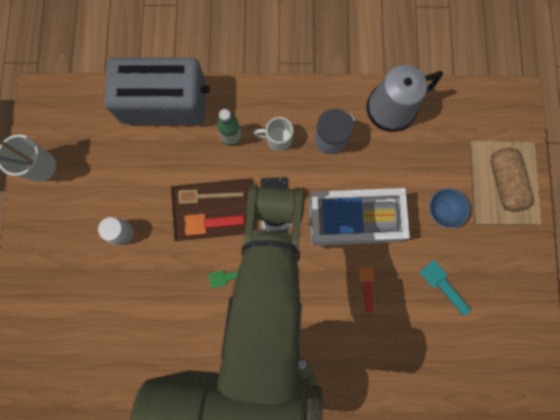

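Both views put the stripe at about -0.02 rad (top -0.01, scene -0.04), i.e. straight up. One last full look for the mill and the rest.

```bash
python3 -c "
from h import *
s=cam('scene'); cv2.imwrite('pics/e1.png',s['image'][:,:,::-1]); rem([472,0,152],.05)
a=cv2.imread('pics/scene0.png').astype(int);b=s['image'][:,:,::-1].astype(int)
for n,(x,y,w,h) in dict(bowl=(122,176,34,28),mug=(246,247,34,32),oil=(293,240,22,46),clasp=(190,228,38,44),jar=(396,196,28,30),mill=(262,195,18,36),spoon=(298,226,60,14)).items(): print(n,np.abs(a-b)[y:y+h,x:x+w].mean().round(1))
"
```

```text
clock 21.38 pos [472.4  -4.3 151.9] phi 0.049 gap 0.6 F [ 0.5 -0.1 -0.3]
turn [-0.001  0.     0.   ] shift now-axes [-0.1 -0.2 -4.4] shift target-axes [-0.1 -0.1 -4.4]
bowl 2.5
mug 2.1
oil 2.4
clasp 2.5
jar 2.0
mill 3.4
spoon 2.7
```

View pics/e1.png

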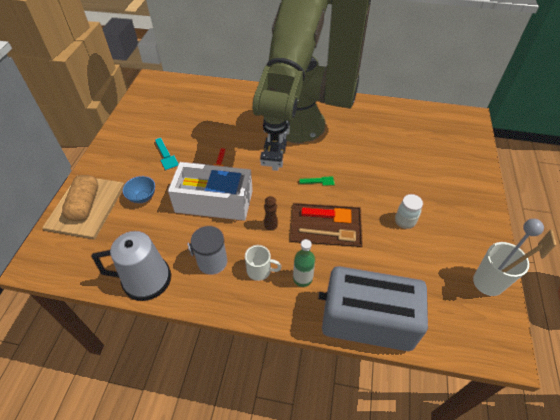

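The scraper is in the tray beside the spoon, the shutter is open with the yellow label and stripe up, and the mill and the rest look unchanged against the first picture (only noise-level differences). The arm is clear, so I'm handing in.

```bash
python3 -c "
from cell import ticket
print(ticket.sign_off())"
```

```text
the job is handed in; nothing more can be done
None
```

The job is done in the order asked and handed in at about 21 s; sign-off gives no verdict.

- **Scraper:** I moved the larger red and orange scraper off the caddy. It lies flat and lengthwise in the empty (-x) half of the tray, parallel to the spoon.
- **Shutter:** I pressed it with about 10 N and dragged it to its end stop, where I left it. Its -y edge measured -9 mm from the top view and about -5 mm from the scene view; fully open is -8.
- **Canister:** I rolled it from about 0.67 rad with one 30 mm drag. The stripe now reads about -0.01 rad from the top view. My final scene reading was -0.04, though an automatic fit in that view gave down to -0.10. I took it as straight up, about -0.02.
- **Other things:** the spoon, mill, bowl, mug, jar, oil bottle and clasp canister show only noise-level differences from the first picture. The arm ended clear of everything.

**What disagreed:** the fingertips are about 38 mm above where the reported TCP puts them. My first grasp therefore closed harmlessly above the handle. I corrected for this using the pictures and the contact forces.

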